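# Check in a stock case with the hand scanner

### The job

Lift the lid of the wooden stock case by its hoop handle until it leans back on its stop, without letting it slam. Then take the hand scanner from its holster, point its window squarely at the middle of the barcode label inside the case from about 80 mm away and hold it still there for two seconds, and stand it back in its holster. Leave the lid open, do not knock the steel stand, and leave everything else on the bench where it is.

Things in the scene. Friction and masses are not known exactly. Their poses are not given: they have to be found in the camera images.
- case: dark wooden stock case, fixed to the bench, 150 deep (x) x 200 wide (y) x 95 high mm, walls 8 mm; origin at the centre of its underside, its front faces its own -x (towards the robot). Inside, a grey velvet ring tray slopes at 35 degrees, low at the front and high at the back
- lid (a joint): hinge of the case's lid, rad: 0 shut, 1.75 leaning back on its stop; the lid (10 mm thick, 0.35 kg) falls to either side of upright if let go
- lid_handle (a point): middle of the lid's brass hoop handle: a round bar 12 mm thick and 100 mm long, parallel to the case's y, held 50 mm out from the lid's front edge in the plane of the lid by two arms at its ends; it is 200 mm from the hinge axis. Shut, the bar is 101 mm above the bench, 125 mm ahead of the case's centre, and 44 mm of free space separates it from the case front
- lid_hinge (a point): middle of the lid's hinge axis (parallel to the case's y), at the back top edge of the case, 95 mm above the bench
- label: white barcode label with black bars, 36 x 56 mm, on the sloped tray; origin at its centre, 48 mm above the bench, 25 mm behind the case's centre; its z axis is the outward normal, tilted 35 degrees from vertical towards the case's front; its y is the case's y
- scanner: black hand scanner, 0.18 kg, standing upright in the holster: a head 40 (x) x 64 (y) x 46 mm high, above it a square handle 30 x 30 mm up to 160 mm above the window; the glass reading window is the underside of the head and looks along the scanner's -z; origin at the centre of the window
- holster: grey plastic holster, fixed to the bench: base 100 x 120 x 10 mm with an open-topped pocket 52 (x) x 76 (y) mm inside; the pocket's walls reach 32 mm (front, -x), 45 mm (sides) and 70 mm (back) above the bench; origin at the centre of the underside
- seat (a point): centre of the pocket's floor, 10 mm above the bench: the scanner's window rests here
- stand: steel hand-piece stand, fixed to the bench: round base 60 mm across, post 16 mm thick and 300 mm tall, a hook with a hanging hand-piece reaching 50 mm to its own +x; origin at the centre of its underside
- block: square steel bench block 65 x 65 x 25 mm, in front of the holster; origin under its centre
- bottle: amber bottle, 48 mm across, 110 mm tall, behind the holster; origin under its centre
- bowl: dark steel pitch bowl, 110 mm across, 50 mm tall, behind the case; origin under its centre
- pliers: pliers with green grips, 150 mm long along x, 60 mm wide, 14 mm high, lying in front of the case; origin under the middle
- tin: flat green tin, 72 mm across, 16 mm high; origin under its centre
- jar: glass jar, 60 mm across, 80 mm tall; origin under its centre
- mallet: wooden mallet lying along its x, 185 mm long, head 85 x 50 x 50 mm; origin 90 mm from the handle's end, at bench height

How it is judged:
By the outcome, as a careful person would: the job done as asked, in the order asked, and still so for the second after the job is handed in, with the robot touching nothing.
It also fails if it takes over 72 s, if anything falls off the work surface, if the arm or the gripper's body presses on something with over 40 N, if the wrist force passes 120 N, or if a joint passes its speed limit or range.

### The arm

A 6-joint arm with a two-finger parallel gripper is mounted at the origin on the work surface. World frame = base frame: x ahead of the robot, y to its left, z up, the work surface at z = 0. Lengths are in mm, angles in degrees, forces in N, time in s.
With the tool pointing down it reaches from about 300 to 850 mm from the base axis. Payload 4.2 kg.
Tool frame: the origin (TCP) lies at the centre of the arm's flange, where the gripper is bolted on; the fingertips stand env.tips_ahead ahead of it and the grasp point (between the pads) lies 172 mm ahead of it (env.tips_ahead is the distance from the TCP to the fingertips, in mm); z points along the fingers, y is the direction in which the jaws open and shut (so a half turn about z gives the same grasp; the last joint's range is limited). The gripper opens to 91 mm and grips with 3 to 60 N. Pads are 32 mm wide; open, the fingers measure 118 mm over their backs; the gripper's body (76 mm by 178 mm) begins 60 mm behind the grasp point.
Start: joints at [-71.562, 18.312, 89.639, -0, 72.044, -1.146], TCP at [192.729, -541.737, 404.776] pointing down, gripper open.
Joint ranges: [-177.97, 177.97], [-48.28, 115.42], [12.27, 149.76], [-77.06, 257.06], [2.81, 150.46], [-146.56, 146.56]. Speed limits (degrees/s): [147.25, 147.25, 180, 180, 180, 180].

### API

Orientations are given as [roll, pitch, yaw] about the fixed x, y, z axes, in that order (R = Rz(yaw) Ry(pitch) Rx(roll)).
In Python, from workcell import env gives the robot as it stands.
- The arm moves only by the tool servo_tool, never from a script. Its argument "series" is a list of rows, each a list of 7 numbers: the turn, a rotation vector about the tool's x, y, z in degrees, then the shift along the tool's x, y, z in cm, then the opening, from 0 (shut) to 1 (fully open). A call has exactly 10 rows; each row shifts and turns the commanded pose from where the row before left it, along the tool's axes as they then stand; what a row does not reach is not made up. A row lasts 1/8 s, in which the tool goes at most 62.5 mm and 10.7 degrees, less where a joint would pass 70% of its speed; a pose out of reach is approached as far as the arm can. A call with a gripper value outside its range is refused whole. The fingers move at their own pace and stop on an object; "newtons" is the grip in N (left out, the last holds). Time passes only in rows, so rows that do not move let the fingers close, or fill a call up. It gives the time, the measured TCP pose, the force and the opening at its end, in the units of the state.
- env.state(): the state, without advancing time (a new reading comes with each control period).
- env.grab_frame(name): name is "side" or "top"; returns (picture, depth): 400x640x3 uint8, red, green, blue; 400x640 float32, mm along the optical axis (not along the pixel's ray), 0 where there is no reading.
- env.camera_info(name): a dict with "vertical_fov" (degrees; the focal length in pixels is half the picture's height over the tangent of half this angle, whatever the lens; pixels are square), "cx", "cy" (the principal point, pixels), "R" (3x3) and "t" (3): a world point X has camera coordinates R X + t. Camera axes: x right, y down, z forward; pixel columns grow to the right and rows downward; lengths in mm; the calibration is good to about 2 mm. A picture is of the moment at which its call begins. camera_info takes no time and is no camera call.
- env.job_done(): hands the job in, once; it reports no verdict.
Trained networks look in the newest picture that a camera, given by its name, has taken for a name from the list of things; names that differ only in an ending like _2 or _b are one class to them, and where a whole thing is asked for, a point or a joint stands for the part that bears it (a point fixed in the world has none). Each returns a list of dicts, best first, with "conf" (0 to 1); they miss things now and then, are a little off and sometimes report something else, mostly with a low value. They report only what shows in the picture. A call takes as long as a camera call.
- env.silhouettes(camera, query): "pixels" (400x640 bool, what is visible of it) and "uv" ([column, row] in pixels, amid what is visible of it).
The state is a dict: "time_s": time; "qpos": joint angles; "qvel": joint speeds; "effort": joint torques, N m; "ee_pos": TCP position; "ee_rot": TCP orientation; "force": force on the tool from outside, world axes, zero at the start; "torque": the same for the moment, N m; "gripper_width": finger opening in mm.
Only numpy, scipy, OpenCV 4.12 (cv2) and the standard library are available. Lean on these libraries where they do the work, as an engineer would, in place of code of your own. Each camera call takes 0.05 s, during which the arm holds its last target.

## Working session

There is one attempt and no reset: what is moved stays moved. The work goes in short steps, Python scripts to look and compute and a tool call to move; the robot and the scene stay as the last step left them, time stands still between calls to the robot, and variables do not carry over. Pictures are saved under pics/ and viewed, and the job is handed in when it is done.

Besides the shell and the picture viewer there is one more tool, called after "Request:" as name(argument=value, ...), one argument or row to a line, values as JSON. servo_tool: Moves the arm, as the interface text tells. Its arguments: {"type":"object","properties":{"series":{"type":"array"},"newtons":{"type":"number"}},"required":["series"]}

```bash
ls; mkdir -p pics; python3 - <<'E'
from workcell import env
import cv2, numpy as np
print(env.tips_ahead); print(env.state())
for n in ("side","top"):
    p,d=env.grab_frame(n); cv2.imwrite(f"pics/{n}0.png",p[:,:,::-1]); np.save(f"{n}0.npy",d)
    print(n,env.camera_info(n))
E
```

```text
pics
190.8
{'time_s': 0.0, 'qpos': array([-7.15618968e+01,  1.83533604e+01,  8.97082752e+01, -1.38012435e-03,
        7.20440198e+01, -1.14357460e+00]), 'qvel': array([-0.00100987, -0.04011972, -0.0548017 , -0.08356618,  0.03192262,
        0.08075479]), 'effort': array([-3.63296458e-04, -4.12456834e+01, -2.31970829e+01,  7.26626138e-02,
        4.57607908e-02, -1.47348264e-04]), 'ee_pos': array([ 192.67752857, -541.57683233,  403.89006773]), 'ee_rot': array([-1.79894340e+02, -7.96793540e-04,  1.95821038e+01]), 'force': array([ 0.90889502, -0.67979121, -1.01458725]), 'torque': array([ 0.02618627, -0.00083806, -0.03680302]), 'gripper_width': 91.55088212974013}
side {'vertical_fov': 49.56298356004319, 'cx': 317.5936623635567, 'cy': 199.98996108619818, 'R': array([[-0.90106669, -0.43350086, -0.0124828 ],
       [-0.21376035,  0.46899417, -0.85694281],
       [ 0.37733981, -0.7694943 , -0.51526032]]), 't': array([ 505.09861478,  207.4888367 , 1070.68389901])}
top {'vertical_fov': 51.14470482233061, 'cx': 325.60381389413783, 'cy': 205.16238119863138, 'R': array([[-0.02848307, -0.99938203, -0.02059779],
       [-0.98641662,  0.03143651, -0.16122651],
       [ 0.1617744 ,  0.01572578, -0.98670246]]), 't': array([  22.07514032,  572.2099793 , 1278.53561697])}
```

View pics/side0.png

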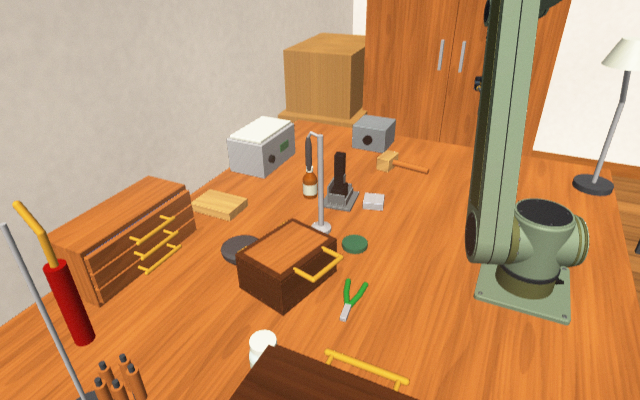

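View pics/top0.png

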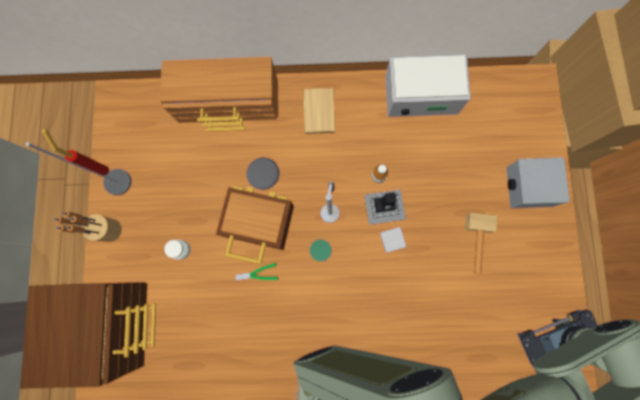

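```bash
cat > h.py <<'E'
import numpy as np, cv2
from workcell import env
from scipy.spatial.transform import Rotation as Rn
def pts(n,d,mask):
    c=env.camera_info(n); f=200/np.tan(np.radians(c['vertical_fov']/2))
    v,u=np.nonzero(mask&(d>0)); z=d[v,u]
    P=np.c_[(u-c['cx'])/f*z,(v-c['cy'])/f*z,z]
    return (P-c['t'])@c['R'], u, v
def proj(n,X):
    c=env.camera_info(n); f=200/np.tan(np.radians(c['vertical_fov']/2))
    Y=np.asarray(X)@c['R'].T+c['t']; return Y[...,:2]/Y[...,2:]*f+[c['cx'],c['cy']]
E
python3 - <<'E'
from h import *
for n in ("top","side"):
    d=np.load(n+"0.npy"); out={}
    for q in "case lid lid_handle scanner holster stand block bottle bowl pliers tin jar mallet".split():
        r=env.silhouettes(n,q)
        if not r: print(n,q,None); continue
        m=r[0]['pixels']; out[q]=m
        P,_,_=pts(n,d,m)
        if len(P)==0: print(n,q,'nodepth');continue
        rect=cv2.minAreaRect(P[P[:,2]>np.percentile(P[:,2],50)][:,:2].astype(np.float32))
        print(n,q,[round(x['conf'],2) for x in r],np.round(r[0]['uv']),m.sum(),'med',np.round(np.median(P,0)),'p2',np.round(np.percentile(P,2,axis=0)),'p98',np.round(np.percentile(P,98,axis=0)),'rect',np.round(rect[0]),np.round(rect[1]),round(rect[2],1))
    np.savez(n+"0m.npz",**out)
E
```

```text
top case [0.75, 0.55, 0.47] [253. 218.] 3841 med [525. 221. 106.] p2 [410. 120.  32.] p98 [619. 321. 111.] rect [506. 231.] [198. 204.] 75.7
top lid [0.71] [253. 218.] 3471 med [526. 227. 106.] p2 [411. 127. 100.] p98 [612. 322. 111.] rect [505. 232.] [198. 205.] 75.8
top lid_handle [0.58] [254. 220.] 3569 med [525. 227. 106.] p2 [408. 127.  98.] p98 [612. 323. 111.] rect [506. 231.] [198. 204.] 76.3
top scanner [0.67] [388. 200.] 376 med [ 562. -175.   79.] p2 [ 548. -213.   13.] p98 [ 594. -151.  173.] rect [ 568. -183.] [33. 30.] 5.8
top holster [0.69] [384. 210.] 695 med [ 548. -179.   11.] p2 [ 517. -244.    4.] p98 [ 613. -127.   70.] rect [ 567. -185.] [ 98. 118.] 6.4
top stand [0.97, 0.44] [332. 208.] 402 med [549.  -9.  18.] p2 [525. -31.   3.] p98 [594.  18. 302.] rect [558. -17.] [44. 70.] 68.1
top block [0.6] [392. 239.] 406 med [ 459. -205.   24.] p2 [ 429. -236.   19.] p98 [ 492. -171.   30.] rect [ 459. -204.] [63. 64.] 13.8
top bottle [0.67] [378. 172.] 195 med [ 660. -166.   77.] p2 [ 646. -188.   25.] p98 [ 683. -150.  113.] rect [ 666. -169.] [35. 29.] 59.6
top bow
[... 1598 characters left out ...]
.   99.] rect [634. -88.] [ 43. 178.] 24.0
side bowl [0.65] [234. 244.] 544 med [694. 219.  49.] p2 [629. 163.  27.] p98 [734. 270. 101.] rect [673. 243.] [ 82. 154.] 27.2
side pliers [0.85, 0.68] [347. 302.] 489 med [356. 233.  13.] p2 [343. 172.   0.] p98 [392. 301.  16.] rect [359. 237.] [ 52. 132.] 10.2
side tin [0.92] [354. 244.] 414 med [431.  37.  16.] p2 [400.  -8.   2.] p98 [466.  64.  19.] rect [434.  29.] [68. 67.] 3.0
side jar [0.74] [260. 341.] 587 med [450. 483.  80.] p2 [424. 453.  26.] p98 [472. 506.  83.] rect [448. 477.] [51. 47.] 61.5
side mallet [0.92] [392. 162.] 502 med [ 483. -459.   34.] p2 [ 355. -508.    7.] p98 [ 529. -436.   53.] rect [ 443. -479.] [183.  82.] 6.1
```

```bash
python3 - <<'E'
from h import *
for n in ("top","side"):
    d=np.load(n+"0.npy"); M=np.load(n+"0m.npz"); im=cv2.imread(f"pics/{n}0.png")
    hsv=cv2.cvtColor(im,cv2.COLOR_BGR2HSV)
    m=cv2.dilate(M['lid'].astype(np.uint8),np.ones((7,7)))>0
    yel=(hsv[...,0]>20)&(hsv[...,0]<32)&(hsv[...,1]>150)&(hsv[...,2]>120)
    P,_,_=pts(n,d,m&~yel); P=P[(P[:,2]>99)&(P[:,2]<112)]
    # drop the points ahead of the lid: percentiles in rotated frames
    best=None
    for a in np.arange(-25,0,.25):
        c,s=np.cos(np.radians(a)),np.sin(np.radians(a)); L=P[:,:2]@np.array([[c,-s],[s,c]])
        w=np.percentile(L[:,1],99.)-np.percentile(L[:,1],1.)
        if best is None or w<best[0]: best=(w,a,L)
    w,a,L=best; hist,e=np.histogram(L[:,0],np.arange(L[:,0].min(),L[:,0].max(),8))
    print(n,'lid yaw',a,w,'y',np.percentile(L[:,1],[1,99]).round(),'x',L[:,0].max().round(),hist)
    Y,_,_=pts(n,d,m&yel); Y=Y[(Y[:,2]>80)&(Y[:,2]<120)]
    if len(Y):
        c,s=np.cos(np.radians(a)),np.sin(np.radians(a)); L=Y[:,:2]@np.array([[c,-s],[s,c]])
        print(' yel',len(Y),np.percentile(L,[2,50,98],axis=0).round(),'z',np.median(Y[:,2]), 'front bar mean', Y[L[:,0]<np.percentile(L[:,0],2)+14].mean(0))
        b=Y[L[:,0]<np.percentile(L[:,0],2)+14]; v=np.linalg.svd(b[:,:2]-b[:,:2].mean(0))[2][0]; print(' bar dir',np.degrees(np.arctan2(-v[0]*np.sign(v[1]),abs(v[1]))))
    for q,lo,hi in (('holster',0,15),('holster',40,75),('scanner',120,180),('scanner',158,180),('block',20,35)):
        P,_,_=pts(n,d,M[q]); P=P[(P[:,2]>lo)&(P[:,2]<hi)]
        if len(P)>10: print(n,q,len(P),[np.round(x,1) for x in cv2.minAreaRect(P[:,:2].astype(np.float32))], P.mean(0).round())
    big=cv2.resize(im[150:280,190:420] if n=='top' else im[120:330,220:420],None,fx=3.4 if n=='top' else 2.8,fy=3.4 if n=='top' else 2.8,interpolation=cv2.INTER_CUBIC); cv2.imwrite(f"pics/{n}0z.png",big); print(big.shape)
E
```

```text
top lid yaw -12.0 194.88712193738948 y [233. 427.] x 560.0 [ 44  30  11  10   9  10  17 136 172 176 172 173 174 166 170 170 171 164
 173 167 170 172 164 165 162 139  23]
 yel 184 [[347. 259.]
 [365. 333.]
 [561. 398.]] z 105.80988719372013 front bar mean [412.7161757  252.42364052 106.03961567]
 bar dir -13.529976686190638
top holster 468 [array([ 567.5, -185.8]), array([100. , 120.1]), np.float64(6.4)] [ 554. -181.    9.]
top holster 106 [array([ 570.6, -185.4]), array([58. , 88.1]), np.float64(6.7)] [ 580. -183.   54.]
top scanner 149 [array([ 569.3, -182.7]), array([30.1, 30.1]), np.float64(5.8)] [ 567. -181.  162.]
top scanner 114 [array([ 569.5, -182.8]), array([29.6, 30. ]), np.float64(6.5)] [ 569. -182.  169.]
top block 385 [array([ 459.2, -204.1]), array([63.7, 64.7]), np.float64(13.2)] [ 459. -204.   25.]
(442, 782, 3)
side lid yaw -14.75 196.46955320026035 y [258. 455.] x 542.0 [ 99  42  16  10  17  16  27 261 201 209 190 183 176 185 168 174 174 173
 170 156 163 159 162 153 126 120  18]
 yel 179 [[328. 305.]
 [341. 373.]
 [383. 409.]] z 106.8581490452366 front bar mean [413.4801476  267.65818788 107.0120558 ]
 bar dir -15.123768988128086
side holster 303 [array([ 571.6, -204.1]), array([109.3, 178.4]), np.float64(17.8)] [ 551. -156.    9.]
side holster 106 [array([ 570.8, -180.3]), array([58.7, 88. ]), np.float64(7.0)] [ 582. -154.   54.]
side scanner 204 [array([ 569.5, -180.5]), array([31.1, 36.6]), np.float64(5.4)] [ 567. -172.  150.]
side scanner 78 [array([ 568.5, -180.6]), array([29.5, 35.8]), np.float64(1.9)] [ 567. -175.  167.]
side block 235 [array([ 459.9, -203.6]), array([64.9, 75.1]), np.float64(14.5)] [ 458. -198.   25.]
(588, 560, 3)
```

View pics/top0z.png

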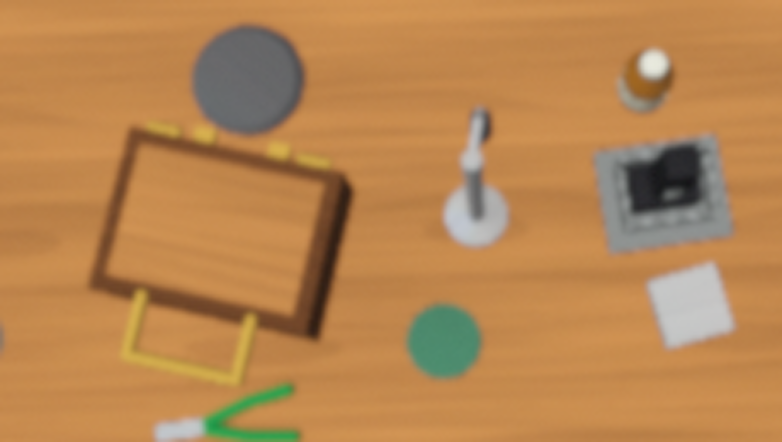

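View pics/side0z.png

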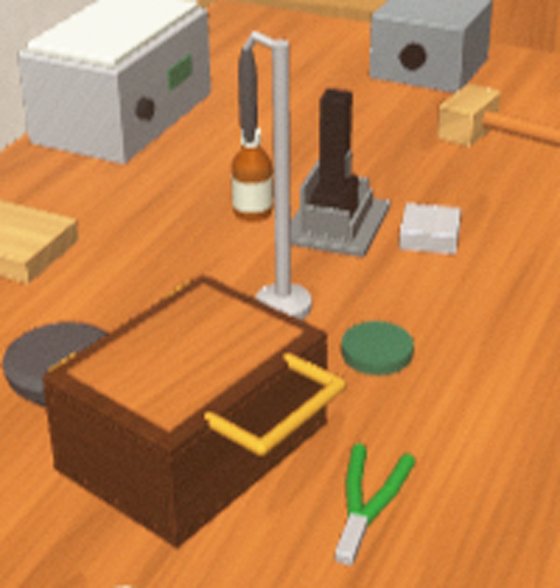

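```bash
python3 - <<'E'
from h import *
allP=[]
for n in ("top","side"):
    d=np.load(n+"0.npy"); M=np.load(n+"0m.npz"); im=cv2.imread(f"pics/{n}0.png")
    hsv=cv2.cvtColor(im,cv2.COLOR_BGR2HSV)
    m=cv2.dilate(M['lid'].astype(np.uint8),np.ones((9,9)))>0
    yel=(hsv[...,0]>18)&(hsv[...,0]<34)&(hsv[...,1]>150)&(hsv[...,2]>120)
    yel=cv2.dilate(yel.astype(np.uint8),np.ones((3,3)))>0
    P,_,_=pts(n,d,m); P=P[(P[:,2]>98)&(P[:,2]<113)]
    a=np.radians(-14); c,s=np.cos(a),np.sin(a)
    L=P[:,:2]@np.array([[c,-s],[s,c]])
    h=np.histogram(L[:,0],np.arange(300,600,4)); 
    # plate = from dense region
    xs=h[1][:-1][h[0]>0.5*h[0].max()]; xf=xs.min()
    # plate
    pl=P[L[:,0]>xf-1]; r=cv2.minAreaRect(pl[:,:2].astype(np.float32)); print(n,'plate',r,pl[:,2].mean())
    b=P[L[:,0]<L[:,0].min()+14]; r=cv2.minAreaRect(b[:,:2].astype(np.float32)); print(n,'bar',r,b.mean(0))
    r=cv2.minAreaRect(P[:,:2].astype(np.float32)); print(n,'all',r)
    d2=d; P2,_,_=pts(n,d,M['stand']); hi=P2[P2[:,2]>285]; print('stand hi',hi.mean(0),hi.min(0),hi.max(0)); lo=P2[P2[:,2]<12]; print('base',lo.mean(0),lo.min(0),lo.max(0))
E
```

```text
top plate ((510.1713562011719, 230.80909729003906), (200.96214294433594, 214.2659149169922), 76.14254760742188) 105.93426666887831
top bar ((412.7395324707031, 254.44789123535156), (110.68765258789062, 13.694686889648438), 75.80290222167969) [412.10185434 254.08019884 105.29910606]
top all ((510.1713562011719, 230.80909729003906), (200.96214294433594, 214.2659149169922), 76.14254760742188)
stand hi [565.72007798 -10.03724319 298.54993542] [544.49193669 -17.46539134 285.14556654] [594.33713732  -3.12279717 307.62327973]
base [552.4278464   -6.36229228   8.62102062] [523.06971051 -34.44154858  -6.03414353] [652.7456741   21.69691302  11.96999367]
side plate ((510.4072265625, 232.33404541015625), (202.54611206054688, 216.05186462402344), 75.96180725097656) 106.96111185237748
side bar ((412.2937316894531, 258.0980224609375), (112.47555541992188, 13.704155921936035), 76.18334197998047) [411.37931753 262.02700847 105.97365642]
side all ((510.24114990234375, 232.37557983398438), (202.54611206054688, 216.3942413330078), 75.96180725097656)
stand hi [564.69755423  -4.14724857 294.86572793] [545.60755989 -12.65659706 285.55124978] [597.08959254   4.91216663 303.5677753 ]
base [ 649.74428182 -191.06031666    5.21655683] [ 523.42601685 -649.7302765    -2.21568534] [905.42934951  13.82604391  11.86175101]
```

Request:
servo_tool(
  series=[
    [0,0,-5.64,0,0,0,0.5],
    [0,0,-5.64,0,0,0,0.5],
    [0,0,-5.64,0,0,0,0.5],
    [0,0,-5.64,0,0,0,0.5],
    [0,0,-5.64,0,0,0,0.5],
    [0,0,-5.64,0,0,0,0.5],
    [0,0,-5.64,0,0,0,0.5],
    [0,0,-5.64,0,0,0,0.5],
    [0,0,-5.64,0,0,0,0.5],
    [0,0,-5.64,0,0,0,0.5],
  ],
)

```text
time_s: 2.65
ee_pos: [192.7, -541.7, 404.8]
ee_rot: [180.0, 0.0, 76.2]
force: [-0.9, -0.3, -0.7]
gripper_width: 45.0
```

Request:
servo_tool(
  series=[
    [0,0,0,4.25,0.885,0,0.5],
    [0,0,0,4.25,0.885,0,0.5],
    [0,0,0,4.25,0.885,0,0.5],
    [0,0,0,4.25,0.885,0,0.5],
    [0,0,0,4.25,0.885,0,0.5],
    [0,0,0,4.25,0.885,0,0.5],
    [0,0,0,4.25,0.885,0,0.5],
    [0,0,0,4.25,0.885,0,0.5],
    [0,0,0,4.25,0.885,0,0.5],
    [0,0,0,4.25,0.885,0,0.45],
  ],
)

```text
time_s: 3.9
ee_pos: [381.9, -149.5, 405.0]
ee_rot: [179.9, 0.0, 76.0]
force: [1.1, -0.8, 0.6]
gripper_width: 41.9
```

Request:
servo_tool(
  series=[
    [0,0,0,4.02,-0.653,0,0.45],
    [0,0,0,4.02,-0.653,0,0.45],
    [0,0,0,4.02,-0.653,0,0.45],
    [0,0,0,4.02,-0.653,0,0.45],
    [0,0,0,4.02,-0.653,0,0.45],
    [0,0,0,4.02,-0.653,0.5,0.45],
    [0,0,0,4.02,-0.653,1.5,0.45],
    [0,0,0,4.02,-0.653,1.5,0.45],
    [0,0,0,4.02,-0.653,1.5,0.45],
    [0,0,0,4.02,-0.653,1.5,0.45],
  ],
)

```text
time_s: 5.15
ee_pos: [415.5, 256.4, 339.4]
ee_rot: [180.0, -0.0, 76.0]
force: [0.4, -0.2, -0.6]
gripper_width: 41.3
```

```bash
python3 - <<'E'
from h import *
s=env.state(); print(s['qpos'].round(2),s['ee_pos'],s['ee_rot'],s['gripper_width'])
p,d=env.grab_frame("side"); cv2.imwrite("pics/side1.png",p[:,:,::-1])
p,d=env.grab_frame("top"); cv2.imwrite("pics/top1.png",cv2.resize(p[100:330,150:450,::-1],None,fx=2.5,fy=2.5))
E
```

```text
[ 3.0340e+01  1.3680e+01  1.0643e+02 -2.0000e-02  5.9850e+01  4.4350e+01] [415.51677275 256.44611931 339.4184167 ] [ 1.79963886e+02 -1.61060689e-02  7.59971786e+01] 41.254864776130596
```

View pics/side1.png

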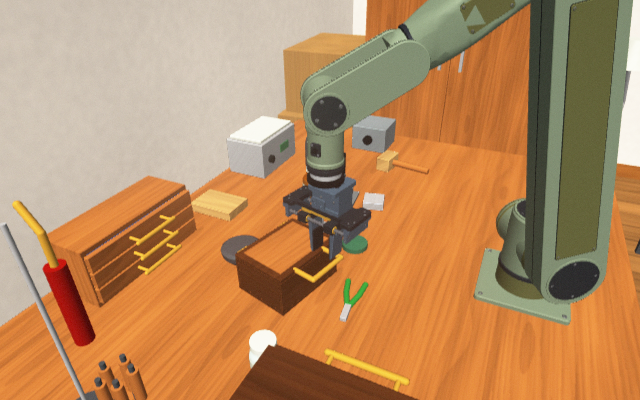

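Request:
servo_tool(
  series=[
    [0,0,0,-0.12,-0.28,0,0.45],
    [0,0,0,0,0,1.1,0.45],
    [0,0,0,0,0,1.1,0.45],
    [0,0,0,0,0,1.1,0.45],
    [0,0,0,0,0,1.1,0.45],
    [0,0,0,0,0,1.1,0.45],
    [0,0,0,0,0,1.1,0.45],
    [0,0,0,0,0,0,0.45],
    [0,0,0,0,0,0,0.45],
    [0,0,0,0,0,0,0.45],
  ],
  newtons=12,
)

```text
time_s: 6.5
ee_pos: [412.7, 254.7, 274.1]
ee_rot: [180.0, -0.0, 76.0]
force: [-0.1, 0.6, 0.0]
gripper_width: 40.9
```

```bash
python3 - <<'E'
from h import *
p,d=env.grab_frame("side"); cv2.imwrite("pics/side2.png",cv2.resize(p[160:320,220:420,::-1],None,fx=3.5,fy=3.5,interpolation=cv2.INTER_CUBIC))
E
```

```text
(no output)
```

View pics/side2.png

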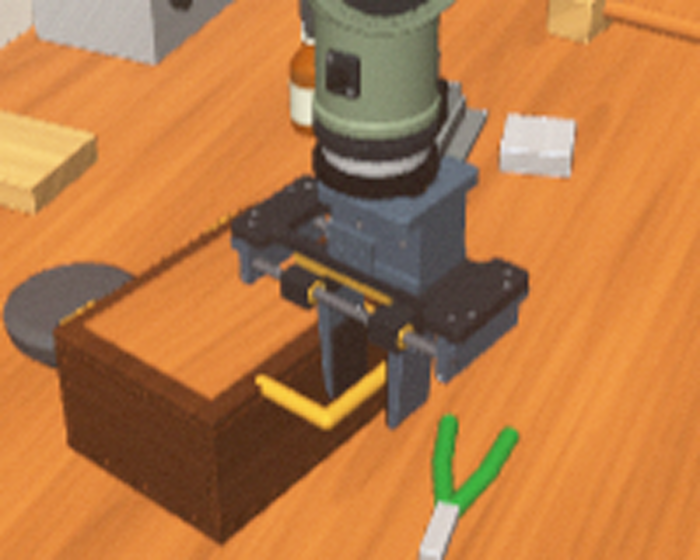

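Request:
servo_tool(
  series=[
    [0,0,0,0,0,0,0],
    [0,0,0,0,0,0,0],
    [0,0,0,0,0,0,0],
    [0,0,0,0,0,0,0],
    [0,0,0,0,0,0,0],
    [0,0,0,0,0,0,0],
    [0,0,0,0,0,0,0],
    [0,0,0,0,0,-0.2,0],
    [0,0,0,0,0,-0.2,0],
    [0,0,0,0,0,0,0],
  ],
  newtons=12,
)

```text
time_s: 7.8
ee_pos: [412.1, 254.6, 277.3]
ee_rot: [-179.9, 0.0, 76.0]
force: [-4.2, 4.1, -2.0]
gripper_width: 11.9
```

```bash
python3 - <<'E'
import numpy as np
f=np.radians(np.r_[1.1+1.72,np.arange(4,81,4)+1.72,82+1.72,84+1.72,86+1.72,88+1.72,90+1.72,92+1.72,94+1.72,96+1.72,98+1.72,100.3+1.72])
x=-20*np.cos(f); z=20*np.sin(f)
for a,b,c in zip(f[1:],np.diff(x),-np.diff(z)): print(round(np.degrees(a)-1.72,1),round(b,2),round(c,2))
E
```

```text
4.0 0.08 -1.01
8.0 0.19 -1.38
12.0 0.28 -1.37
16.0 0.38 -1.34
20.0 0.47 -1.31
24.0 0.56 -1.28
28.0 0.65 -1.24
32.0 0.73 -1.19
36.0 0.82 -1.13
40.0 0.89 -1.07
44.0 0.96 -1.01
48.0 1.03 -0.94
52.0 1.1 -0.86
56.0 1.15 -0.79
60.0 1.21 -0.7
64.0 1.25 -0.62
68.0 1.29 -0.53
72.0 1.33 -0.44
76.0 1.35 -0.34
80.0 1.37 -0.25
82.0 0.69 -0.09
84.0 0.7 -0.06
86.0 0.7 -0.04
88.0 0.7 -0.02
90.0 0.7 0.01
92.0 0.7 0.03
94.0 0.7 0.06
96.0 0.69 0.08
98.0 0.69 0.11
100.3 0.79 0.15
```

Request:
servo_tool(
  series=[
    [0,0,0,0,0.08,-1.01,0],
    [0,0,0,0,0.19,-1.38,0],
    [0,0,0,0,0.28,-1.37,0],
    [0,0,0,0,0.38,-1.34,0],
    [0,0,0,0,0.47,-1.31,0],
    [0,0,0,0,0.56,-1.28,0],
    [0,0,0,0,0.65,-1.24,0],
    [0,0,0,0,0.73,-1.19,0],
    [0,0,0,0,0.82,-1.13,0],
    [0,0,0,0,0.89,-1.07,0],
  ],
)

```text
time_s: 9.05
ee_pos: [459.7, 242.7, 401.8]
ee_rot: [-179.6, 0.0, 76.0]
force: [-11.6, 3.9, 7.4]
gripper_width: 11.4
```

```bash
python3 - <<'E'
from h import *
s=env.state(); print(s['qpos'].round(2),s['ee_pos'].round(1),s['force'],s['torque'],s['gripper_width'])
p,d=env.grab_frame("side"); cv2.imwrite("pics/side3.png",cv2.resize(p[100:320,200:420,::-1],None,fx=2.6,fy=2.6,interpolation=cv2.INTER_CUBIC))
E
```

```text
[26.49 13.53 96.87  0.28 69.92 40.43] [459.7 242.7 401.8] [-11.63625523   3.89928438   7.44155946] [ 0.74241076  2.07015397 -0.04039039] 11.356057125265151
```

View pics/side3.png

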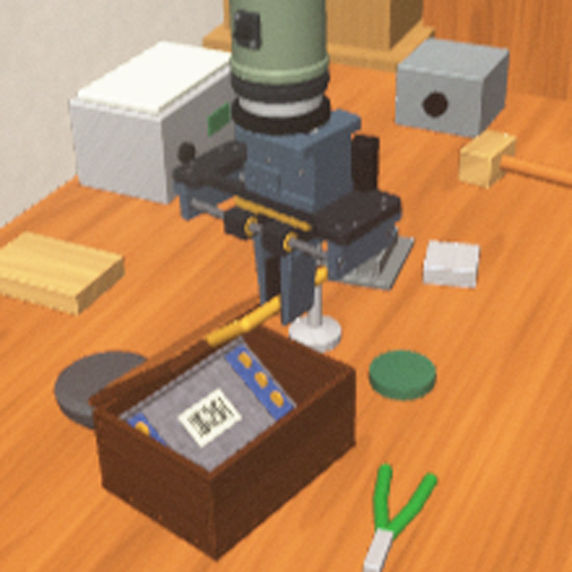

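Request:
servo_tool(
  series=[
    [0,0,0,0,0.86,-1.06,0],
    [0,0,0,0,0.93,-0.99,0],
    [0,0,0,0,1.05,-0.86,0],
    [0,0,0,0,1.15,-0.79,0],
    [0,0,0,0,1.21,-0.7,0],
    [0,0,0,0,1.25,-0.62,0],
    [0,0,0,0,1.29,-0.53,0],
    [0,0,0,0,1.33,-0.44,0],
    [0,0,0,0,1.35,-0.34,0],
    [0,0,0,0,1.37,-0.25,0],
  ],
)

```text
time_s: 10.35
ee_pos: [576.7, 213.3, 467.8]
ee_rot: [179.9, -0.0, 76.0]
force: [-0.9, -0.7, 2.0]
gripper_width: 11.5
```

Request:
servo_tool(
  series=[
    [0,0,0,0,0.69,-0.09,0],
    [0,0,0,0,0.7,-0.06,0],
    [0,0,0,0,0.7,-0.04,0],
    [0,0,0,0,0.7,-0.02,0],
    [0,0,0,0,0.7,0.01,0],
    [0,0,0,0,0.7,0.03,0],
    [0,0,0,0,0.7,0.06,0],
    [0,0,0,0,0.69,0.08,0],
    [0,0,0,0,0.5,0.08,0],
    [0,0,0,0,0,0,0],
  ],
)

```text
time_s: 11.6
ee_pos: [635.3, 198.8, 465.8]
ee_rot: [-180.0, 0.0, 76.0]
force: [0.2, -2.4, 2.6]
gripper_width: 11.7
```

Request:
servo_tool(
  series=[
    [0,0,0,0,0.25,0.04,0],
    [0,0,0,0,0.25,0.05,0],
    [0,0,0,0,0.2,0.04,0],
    [0,0,0,0,0.2,0.04,0],
    [0,0,0,0,0.1,0.02,0],
    [0,0,0,0,0.1,0.02,0],
    [0,0,0,0,0,0,0],
    [0,0,0,0,0,0,0],
    [0,0,0,0,0,0,0],
    [0,0,0,0,0,0,0],
  ],
)

```text
time_s: 12.85
ee_pos: [645.5, 196.3, 463.8]
ee_rot: [-180.0, 0.0, 76.0]
force: [-1.7, -4.6, -2.4]
gripper_width: 11.4
```

```bash
python3 - <<'E'
from h import *
s=env.state(); print(s['qpos'].round(2),s['ee_pos'].round(1),s['force'],s['torque'],s['gripper_width'])
p,d=env.grab_frame("side"); cv2.imwrite("pics/side4.png",cv2.resize(p[60:320,180:420,::-1],None,fx=2.3,fy=2.3,interpolation=cv2.INTER_CUBIC))
E
```

```text
[ 1.594e+01  2.624e+01  6.890e+01 -2.000e-02  8.491e+01  2.996e+01] [645.5 196.3 463.8] [-1.68956647 -4.57668218 -2.40592421] [-0.78453531  0.26788067 -0.00419529] 11.410702972667776
```

View pics/side4.png

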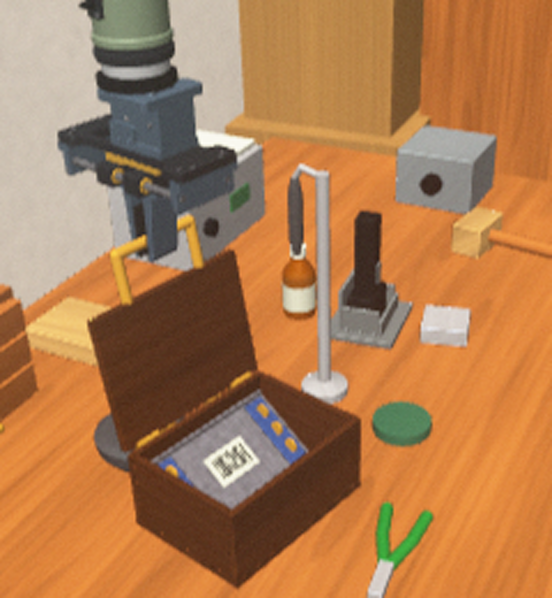

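Request:
servo_tool(
  series=[
    [0,0,0,0,0.1,0.02,0],
    [0,0,0,0,0.1,0.02,0],
    [0,0,0,0,0.1,0.02,0],
    [0,0,0,0,0,0,0],
    [0,0,0,0,0,0,0],
    [0,0,0,0,0,0,0],
    [0,0,0,0,0,0,0],
    [0,0,0,0,0,0,0],
    [0,0,0,0,0,0,0],
    [0,0,0,0,0,0,0],
  ],
)

```text
time_s: 14.15
ee_pos: [647.0, 196.0, 463.6]
ee_rot: [-179.7, 0.1, 76.0]
force: [-8.0, -3.0, 0.7]
gripper_width: 12.0
```

Request:
servo_tool(
  series=[
    [0,0,0,0,0,0,0.16],
    [0,0,0,0,0,0,0.2],
    [0,0,0,0,0,0,0.3],
    [0,0,0,0,0,0,0.4],
    [0,0,0,0,0,0,0.45],
    [0,0,0,0,0,-0.5,0.45],
    [0,0,0,0,0,-1.5,0.45],
    [0,0,0,0,0,-2,0.45],
    [0,0,0,0,0,-2,0.45],
    [0,0,0,0,0,-1,0.45],
  ],
)

```text
time_s: 15.4
ee_pos: [648.3, 195.6, 536.0]
ee_rot: [179.8, -0.1, 76.0]
force: [0.8, -0.0, 0.3]
gripper_width: 40.7
```

```bash
python3 - <<'E'
from h import *
s=env.state(); print(s['qpos'].round(2),s['ee_pos'].round(1),s['force'],s['gripper_width'])
p,d=env.grab_frame("side"); cv2.imwrite("pics/side5.png",cv2.resize(p[60:320,180:420,::-1],None,fx=2.3,fy=2.3,interpolation=cv2.INTER_CUBIC))
r=env.silhouettes("side","label"); 
for x in r[:2]:
    P,_,_=pts("side",d,x['pixels']); print(x['conf'],x['uv'],x['pixels'].sum(),P.mean(0),[np.round(k,1) for k in cv2.minAreaRect(P[:,:2].astype(np.float32))])
    c=P.mean(0); print('normal',np.linalg.svd(P-c)[2][2])
X=np.array([533.8,225.8,0])+ 25*np.array([np.cos(np.radians(14)),-np.sin(np.radians(14)),0])+[0,0,48]
print(X,proj("side",X),env.camera_info('side')['R'][2]@X+env.camera_info('side')['t'][2])
p,d=env.grab_frame("top"); cv2.imwrite("pics/top5.png",cv2.resize(p[100:330,150:450,::-1],None,fx=2.5,fy=2.5))
r=env.silhouettes("top","label")
for x in r[:2]:
    P,_,_=pts("top",d,x['pixels']); print(x['conf'],x['uv'],x['pixels'].sum(),P.mean(0))
E
```

```text
[15.81 25.94 59.45 -0.   94.41 29.83] [648.3 195.6 536. ] [ 0.75248517 -0.03920623  0.30762268] 40.715401440581054
0.69 [281.9, 256.5] 265 [558.47028722 221.41804952  49.43078121] [array([557.9, 220.8]), array([55. , 30.5]), np.float64(76.5)]
normal [ 0.5585459  -0.14679912 -0.81638011]
0.38 [254.3, 208.1] 4247 [626.48315816 209.80800239 182.73347025] [array([759.5,  -1.2]), array([188.1, 647.4]), np.float64(35.6)]
normal [-0.99746618 -0.0273276   0.06568433]
[558.05739316 219.75195261  48.        ] [280.3015579  259.79723082] 1087.4307988891658
```

View pics/side5.png

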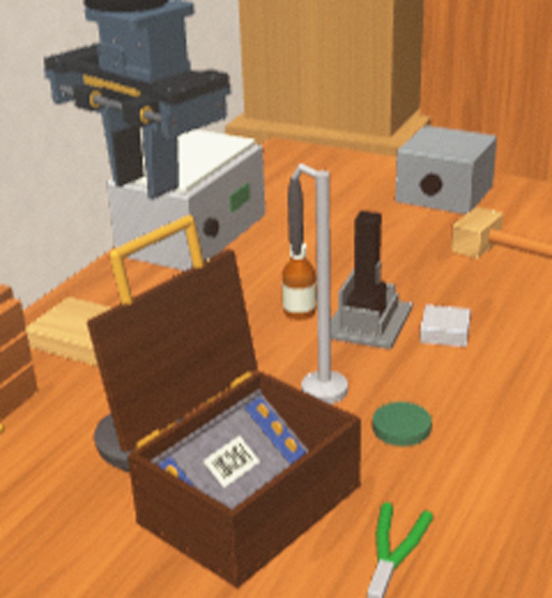

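Request:
servo_tool(
  series=[
    [0,0,-10.25,0,0,0,0.7],
    [0,0,-10.25,0,0,0,0.7],
    [0,0,0,-4.58,-1.51,0,0.7],
    [0,0,0,-4.58,-1.51,0,0.7],
    [0,0,0,-4.58,-1.51,0,0.7],
    [0,0,0,-4.58,-1.51,0,0.7],
    [0,0,0,-4.58,-1.51,0,0.7],
    [0,0,0,-4.58,-1.51,0,0.7],
    [0,0,0,-4.58,-1.51,0,0.7],
    [0,0,0,-4.58,-1.51,0,0.7],
  ],
)

```text
time_s: 16.85
ee_pos: [569.3, -183.5, 532.5]
ee_rot: [-179.9, -0.0, 96.5]
force: [0.4, -0.7, -1.1]
gripper_width: 64.2
```

```bash
python3 - <<'E'
from h import *
s=env.state(); print(s['qpos'].round(2),s['ee_pos'].round(1),s['ee_rot'],s['force'],s['gripper_width'])
p,d=env.grab_frame("side"); cv2.imwrite("pics/side6.png",cv2.resize(p[60:320,180:440,::-1],None,fx=2.3,fy=2.3,interpolation=cv2.INTER_CUBIC))
E
```

```text
[-18.97  17.85  72.3    0.    89.96 -25.45] [ 569.3 -183.5  532.5] [-1.79910935e+02 -4.32085086e-02  9.64847323e+01] [ 0.38011616 -0.66885048 -1.12379593] 64.18376652016644
```

View pics/side6.png

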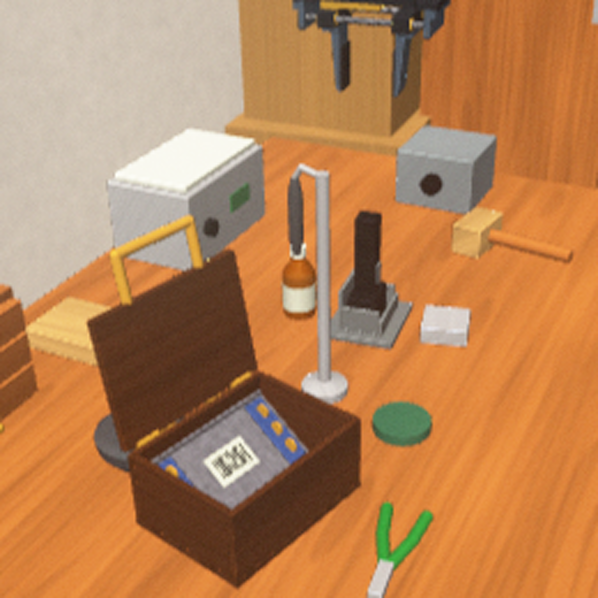

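Request:
servo_tool(
  series=[
    [0,0,0,0.1,0,3.5,0.7],
    [0,0,0,0,0,3.5,0.7],
    [0,0,0,0,0,3.5,0.7],
    [0,0,0,0,0,2.5,0.7],
    [0,0,0,0,0,2.5,0.7],
    [0,0,0,0,0,2,0.7],
    [0,0,0,0,0,2,0.7],
    [0,0,0,0,0,2,0.7],
    [0,0,0,0,0,1.5,0.7],
    [0,0,0,0,0,0,0.7],
  ],
)

```text
time_s: 18.15
ee_pos: [569.3, -180.9, 302.0]
ee_rot: [-179.8, -0.1, 96.5]
force: [-0.1, 0.4, -0.4]
gripper_width: 64.2
```

```bash
python3 - <<'E'
from h import *
s=env.state(); print(s['qpos'].round(2),s['ee_pos'].round(1),s['ee_rot'],s['force'],s['gripper_width'])
p,d=env.grab_frame("side"); cv2.imwrite("pics/side7.png",cv2.resize(p[100:240,280:420,::-1],None,fx=4,fy=4,interpolation=cv2.INTER_CUBIC))
E
```

```text
[-1.873e+01  2.490e+01  9.509e+01 -1.000e-02  6.021e+01 -2.521e+01] [ 569.3 -180.9  302. ] [-1.79824854e+02 -7.75060998e-02  9.64841601e+01] [-0.06229592  0.43244637 -0.37312976] 64.19755698018368
```

View pics/side7.png

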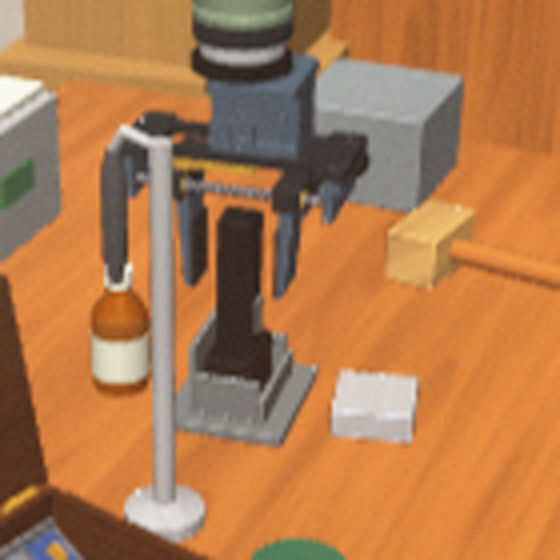

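Request:
servo_tool(
  series=[
    [0,0,0,-0.1,0,0,0.3],
    [0,0,0,0,0,0,0.2],
    [0,0,0,0,0,0,0.1],
    [0,0,0,0,0,0,0.1],
    [0,0,0,0,0,0,0.1],
    [0,0,0,0,0,0,0.1],
    [0,0,0,0,0,0,0.1],
    [0,0,0,0,0,0,0.1],
    [0,0,0,0,0,-0.5,0.1],
    [0,0,0,0,0,-0.5,0.1],
  ],
  newtons=40,
)

```text
time_s: 19.45
ee_pos: [569.7, -182.0, 313.1]
ee_rot: [-179.9, -0.0, 96.5]
force: [0.1, 0.1, -3.5]
gripper_width: 29.5
```

```bash
cat > kin.py <<'E'
import numpy as np
from scipy.spatial.transform import Rotation as Rn
D=np.array([[18.35,89.7,72.04,574.8,403.9],[13.68,106.43,59.85,488.3,339.4],[13.53,96.87,69.92,519.8,401.8],[26.24,68.9,84.91,674.7,463.8],[25.94,59.45,94.41,677.2,536],[17.85,72.3,89.96,598.1,532.5],[24.9,95.09,60.21,597.2,302]])
q2,q23=np.radians(D[:,0]),np.radians(D[:,0]+D[:,1]); o=np.ones(len(D)); z=0*o
A=np.vstack([np.c_[o,z,np.sin(q2),np.sin(q23),np.cos(q23)],np.c_[z,o,np.cos(q2),np.cos(q23),-np.sin(q23)]])
y=np.r_[D[:,3],D[:,4]]
sol,res,_,_=np.linalg.lstsq(A,y,rcond=None)
a,h,L1,b,c=sol
if __name__=="__main__": print(sol.round(1),np.abs(A@sol-y).max().round(2))
def ik(p,R,d):
    w=p-d*R[:,2]; q1=np.arctan2(w[1],w[0]); r=np.hypot(w[0],w[1])-a; zz=w[2]-(h+d)
    L2=np.hypot(b,c); off=np.arctan2(c,b)  # b s+c c = L2 sin(q23+off); b c - c s = L2 cos(q23+off)
    C=(r*r+zz*zz-L1**2-L2**2)/(2*L1*L2)
    if abs(C)>1: return None
    e=np.arccos(C); q2=np.arctan2(r,zz)-np.arctan2(L2*np.sin(e),L1+L2*np.cos(e)); q23=q2+e-off
    # forearm frame: z along forearm pitch q23
    R3=Rn.from_euler('z',q1).as_matrix()@Rn.from_euler('y',q23).as_matrix()
    W=R3.T@R; e=Rn.from_matrix(W).as_euler('ZYZ',degrees=True)
    return np.degrees([q1,q2,q23-q2]).round(1), e.round(1)
E
python3 kin.py; python3 - <<'E'
from kin import *
def R(yaw,tilt): return (Rn.from_euler('z',yaw,degrees=True)*Rn.from_euler('x',180,degrees=True)*Rn.from_euler('x',-tilt,degrees=True)).as_matrix()
print(ik(np.array([415.5,256.4,339.4]),R(76,0),100),'true 30.3 13.7 106.4 0 59.9 44.4')
n=np.array([-.5566,.1388,.8192]); lab=np.array([558.2,220.3,48.3])
print(R(76,35)[:,2],-n)
for d in (70,100,130):
  for s in (372,402,450): print(d,s,(lab+s*n).round(),ik(lab+s*n,R(76,35),d))
  print(ik(np.array([420,250,420.]),R(76,0),d),ik(np.array([380,0,420.]),R(76,35),d))
E
```

```text
[-3.000e-01 -4.300e+00  5.923e+02  4.172e+02  2.600e+01] 0.64
(array([ 31.7,  13.7, 106.4]), array([ -0. ,  59.9, 135.7])) true 30.3 13.7 106.4 0 59.9 44.4
[ 0.55653876 -0.1387607  -0.81915204] [ 0.5566 -0.1388 -0.8192]
70 372 [351. 272. 353.] (array([ 42.1,   7.8, 114.1]), array([-42.1,  45.2, 173.1]))
70 402 [334. 276. 378.] (array([ 44. ,   5.4, 112.8]), array([-40.1,  49.1, 171.6]))
70 450 [308. 283. 417.] (array([ 47.4,   2.1, 110.3]), array([-37.7,  55.5, 170. ]))
(array([30.8, 10. , 98.8]), array([ -0. ,  71.2, 134.8])) (array([  1.6,  -3.5, 115.4]), array([-15.6,  35.1, 115.8]))
100 372 [351. 272. 353.] (array([ 44. ,   7.3, 115.6]), array([-42.9,  45.6, 175.8]))
100 402 [334. 276. 378.] (array([ 46.1,   4.9, 114.3]), array([-40.8,  49.5, 174.3]))
100 450 [308. 283. 417.] (array([ 49.6,   1.6, 111.7]), array([-38.3,  56.1, 172.6]))
(array([30.8, 10. , 98.8]), array([ -0. ,  71.2, 134.8])) (array([  2.4,  -4.9, 117.4]), array([-16.6,  34.7, 117.3]))
130 372 [351. 272. 353.] (array([ 46.1,   6.9, 117. ]), array([-43.7,  46.1, 178.5]))
130 402 [334. 276. 378.] (array([ 48.3,   4.5, 115.7]), array([-41.5,  50. , 176.9]))
130 450 [308. 283. 417.] (array([ 52. ,   1.2, 113. ]), array([-38.8,  56.7, 175.2]))
(array([30.8, 10. , 98.8]), array([ -0. ,  71.2, 134.8])) (array([  3.4,  -6.3, 119.5]), array([-17.6,  34.4, 119.1]))
```

Request:
servo_tool(
  series=[
    [0,0,0,0,0,-1,0.1],
    [0,0,0,0,0,-1,0.1],
    [0,0,0,0,0,-1,0.1],
    [0,0,0,0,0,-1,0.1],
    [0,0,0,0,0,-1,0.1],
    [0,0,0,0,0,-1,0.1],
    [0,0,0,0,0,-1.7,0.1],
    [0,0,0,0,0,-1.7,0.1],
    [0,0,0,0,0,-1.7,0.1],
    [0,0,0,0,0,-1.7,0.1],
  ],
)

```text
time_s: 20.7
ee_pos: [569.7, -182.0, 442.4]
ee_rot: [-180.0, 0.0, 96.5]
force: [1.1, -0.1, -1.9]
gripper_width: 29.6
```

```bash
python3 - <<'E'
from h import *
s=env.state(); print(s['qpos'].round(2),s['ee_pos'].round(1),s['ee_rot'],s['force'],s['gripper_width'])
p,d=env.grab_frame("side"); cv2.imwrite("pics/side8.png",cv2.resize(p[60:240,260:440,::-1],None,fx=3.2,fy=3.2,interpolation=cv2.INTER_CUBIC))
r=env.silhouettes("side","scanner")
P,_,_=pts("side",d,r[0]['pixels']); print(r[0]['conf'],np.percentile(P,[2,50,98],axis=0).round())
E
```

```text
[-18.82  19.28  82.76  -0.    77.96 -25.3 ] [ 569.7 -182.   442.4] [-1.79995985e+02  2.74336651e-03  9.64839481e+01] [ 1.14917314 -0.14978548 -1.8816401 ] 29.57290730414742
0.59 [[ 548. -207.  153.]
 [ 565. -167.  214.]
 [ 586. -147.  309.]]
```

View pics/side8.png

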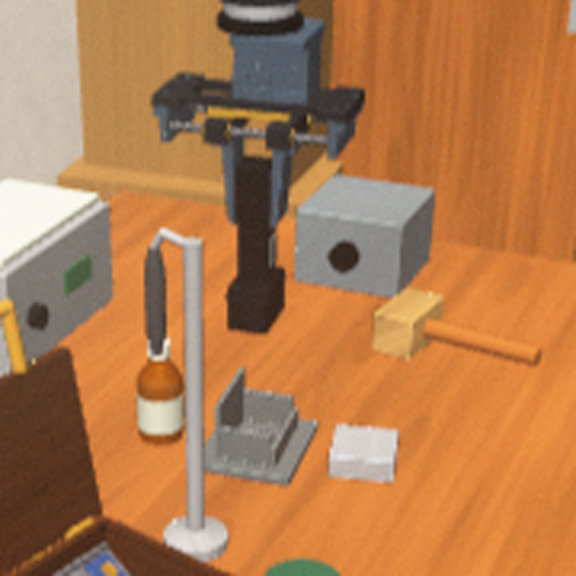

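Request:
servo_tool(
  series=[
    [0,0,0,2.02,-4.04,0,0.1],
    [0,0,0,2.02,-4.04,0,0.1],
    [0,0,0,2.02,-4.04,0,0.1],
    [0,0,0,2.02,-4.04,0,0.1],
    [0,0,10.25,0,0,0,0.1],
    [0,0,10.25,0,0,0,0.1],
    [0,0,0,4.1,-1.94,0,0.1],
    [0,0,0,4.1,-1.94,0,0.1],
    [0,0,0,4.1,-1.94,0,0.1],
    [0,0,0,4.1,-1.94,0,0.1],
  ],
)

```text
time_s: 22.05
ee_pos: [363.8, 59.1, 441.2]
ee_rot: [-180.0, 0.0, 76.0]
force: [0.7, 0.1, -1.4]
gripper_width: 29.9
```

Request:
servo_tool(
  series=[
    [0,0,0,4.1,-1.94,0,0.1],
    [0,0,0,4.1,-1.94,0,0.1],
    [0,0,0,4.1,-1.94,0,0.1],
    [0,0,0,4.1,-1.94,0,0.1],
    [0,0,0,4.1,-1.94,0,0.1],
    [-7,0,0,0,0,0,0.1],
    [-7,0,0,0,0,0,0.1],
    [-7,0,0,0,0,0,0.1],
    [-7,0,0,0,0,0,0.1],
    [-7,0,0,0,0,0,0.1],
  ],
)

```text
time_s: 23.3
ee_pos: [319.7, 280.0, 440.9]
ee_rot: [144.9, 0.0, 76.0]
force: [-0.6, -0.0, -1.4]
gripper_width: 29.9
```

```bash
python3 - <<'E'
from h import *
s=env.state(); print(s['qpos'].round(2),s['ee_pos'].round(1),s['ee_rot'],s['force'],s['gripper_width'])
p,d=env.grab_frame("side"); cv2.imwrite("pics/side9.png",p[:,:,::-1])
p,d=env.grab_frame("top"); cv2.imwrite("pics/top9.png",p[:,:,::-1])
E
```

```text
[ 49.79   0.3  110.66 -37.51  58.04  81.09] [319.7 280.  440.9] [1.44867017e+02 3.09946106e-02 7.59715679e+01] [-0.63227677 -0.03099106 -1.36304875] 29.91915572865808
```

View pics/side9.png

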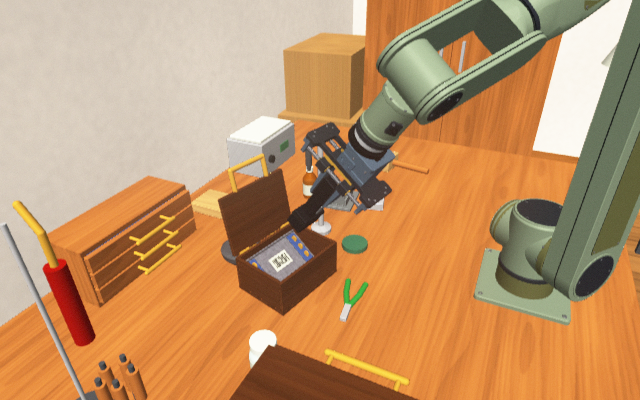

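View pics/top9.png

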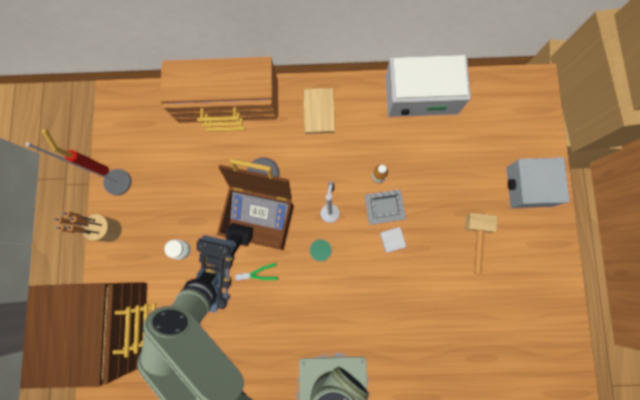

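```bash
python3 - <<'E'
from h import *
s=env.state(); R=Rn.from_euler('xyz',s['ee_rot'],degrees=True).as_matrix(); p0=s['ee_pos']
for n in ("top","side"):
    _,d=env.grab_frame(n)
    r=env.silhouettes(n,"label")
    if r:
        P,_,_=pts(n,d,r[0]['pixels']); print(n,'label',r[0]['conf'],r[0]['pixels'].sum(),P.mean(0).round(1),[np.round(k,1) for k in cv2.minAreaRect(P[:,:2].astype(np.float32))])
    r=env.silhouettes(n,"scanner")
    if r:
        P,u,v=pts(n,d,r[0]['pixels']); T=(P-p0)@R
        T=T[(abs(T[:,0])<60)&(abs(T[:,1])<60)]
        print(n,r[0]['conf'],len(T),'tool frame pct',np.percentile(T,[2,50,98],axis=0).round(1).tolist())
        H=T[(T[:,2]>250)];print('head',len(H),np.percentile(H,[2,98],axis=0).round(1).tolist())
        H=T[(T[:,2]<240)&(T[:,2]>195)];print('handle',len(H),np.percentile(H,[2,98],axis=0).round(1).tolist())
n=np.array([-.5566,.1388,.8192]); lab=np.array([558.2,220.3,48.3])
print('cmd to final in tool',R.T@(lab+372*n-p0))
E
```

```text
top label 0.47 161 [558.9 220.5  48.2] [array([559.5, 221.5]), array([57.6, 28.5]), np.float64(78.5)]
top 0.92 530 tool frame pct [[-33.6, -14.6, 173.8], [-14.3, 15.0, 249.4], [26.8, 21.9, 289.7]]
head 247 [[-33.8, -15.0, 250.5], [28.0, 22.4, 291.9]]
handle 116 [[-16.8, -10.9, 196.0], [12.2, 16.3, 239.4]]
side label 0.59 286 [558.2 221.7  48.8] [array([557.1, 219.4]), array([59.8, 32.9]), np.float64(75.4)]
side 0.94 1093 tool frame pct [[-17.4, -19.0, 132.7], [15.4, -1.1, 228.1], [33.7, 18.8, 287.2]]
head 286 [[-25.5, -19.3, 250.6], [34.1, 19.8, 290.0]]
handle 228 [[2.9, -16.6, 196.6], [17.0, 14.7, 239.3]]
cmd to final in tool [ -0.13506908 -22.99342139  90.64007277]
```

Request:
servo_tool(
  series=[
    [0,0,0,0.02,-0.76,0,0.1],
    [0,0,0,0.02,-0.77,0,0.1],
    [0,0,0,0,-0.77,1,0.1],
    [0,0,0,0,0,1.5,0.1],
    [0,0,0,0,0,1.5,0.1],
    [0,0,0,0,0,1.5,0.1],
    [0,0,0,0,0,1.5,0.1],
    [0,0,0,0,0,1,0.1],
    [0,0,0,0,0,0.6,0.1],
    [0,0,0,0,0,0.46,0.1],
  ],
)

```text
time_s: 24.95
ee_pos: [352.6, 272.6, 354.0]
ee_rot: [145.0, -0.0, 76.0]
force: [0.4, -0.2, -2.1]
gripper_width: 29.9
```

```bash
python3 - <<'E'
from h import *
s=env.state(); R=Rn.from_euler('xyz',s['ee_rot'],degrees=True).as_matrix(); p0=s['ee_pos']
print(s['qpos'].round(2),p0,s['ee_rot'],s['force'])
n=np.array([-.5566,.1388,.8192]); lab=np.array([558.4,220.8,48.5])
print('axis err deg',np.degrees(np.arccos(-R[:,2]@n)),'label in tool',R.T@(lab-p0))
for c in ("top","side"):
    p,d=env.grab_frame(c); 
    if c=="side": cv2.imwrite("pics/side10.png",cv2.resize(p[120:320,210:410,::-1],None,fx=2.9,fy=2.9,interpolation=cv2.INTER_CUBIC))
    r=env.silhouettes(c,"scanner")
    if r:
        P,u,v=pts(c,d,r[0]['pixels']); T=(P-p0)@R
        T=T[(abs(T[:,0])<60)&(abs(T[:,1])<60)]
        H=T[(T[:,2]>250)];print(c,'head',len(H),np.percentile(H,[2,98],axis=0).round(1).tolist())
        # head/handle direction: regress faces
        for ax,sg in ((1,1),(1,-1),(0,1),(0,-1)):
            pass
    r=env.silhouettes(c,"label")
    if r:
        P,_,_=pts(c,d,r[0]['pixels']); print(c,'label',r[0]['conf'],r[0]['pixels'].sum(),P.mean(0).round(1),((P.mean(0)-p0)@R).round(1))
E
```

```text
[ 45.46   6.68 117.56 -43.93  45.42  88.31] [352.62454638 272.64373778 353.9612534 ] [ 1.44986451e+02 -1.04397211e-02  7.59826401e+01] [ 0.35324204 -0.21889556 -2.10319317]
axis err deg nan label in tool [ -0.51353131  -1.46485216 371.93477692]
top head 220 [[-33.6, -12.9, 250.2], [27.2, 21.8, 290.8]]
side head 195 [[-18.7, -20.1, 250.6], [34.0, 17.8, 288.4]]
side label 0.76 243 [557.8 224.2  49.2] [  2.7  -2.2 370.6]<stdin>:5: RuntimeWarning: invalid value encountered in arccos
```

View pics/side10.png

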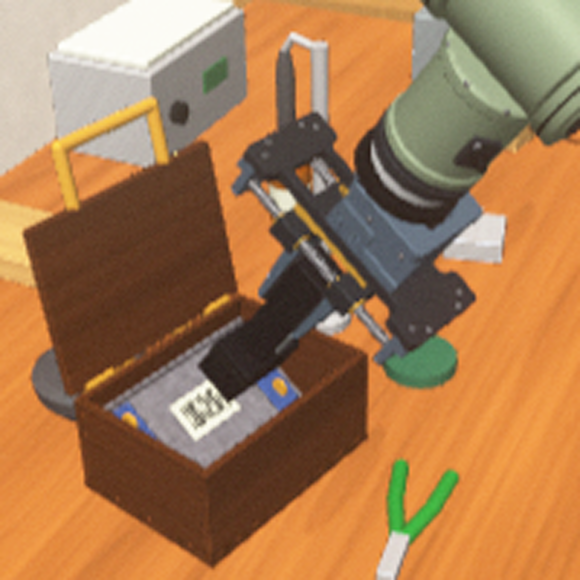

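Request:
servo_tool(
  series=[
    [0,0,0,0,-0.1,0,0.1],
    [0,0,0,0,0,0,0.1],
    [0,0,0,0,0,0,0.1],
    [0,0,0,0,0,0,0.1],
    [0,0,0,0,0,0,0.1],
    [0,0,0,0,0,0,0.1],
    [0,0,0,0,0,0,0.1],
    [0,0,0,0,0,0,0.1],
    [0,0,0,0,0,0,0.1],
    [0,0,0,0,0,0,0.1],
  ],
)

```text
time_s: 26.5
ee_pos: [351.6, 272.8, 353.5]
ee_rot: [145.0, 0.0, 76.0]
force: [-0.5, -0.6, -1.9]
gripper_width: 29.8
```

Request:
servo_tool(
  series=[
    [0,0,0,0,0,0,0.1],
    [0,0,0,0,0,0,0.1],
    [0,0,0,0,0,0,0.1],
    [0,0,0,0,0,0,0.1],
    [0,0,0,0,0,0,0.1],
    [0,0,0,0,0,0,0.1],
    [0,0,0,0,0,0,0.1],
    [0,0,0,0,0,0,0.1],
    [0,0,0,0,0,0,0.1],
    [0,0,0,0,0,0,0.1],
  ],
)

```text
time_s: 27.75
ee_pos: [351.6, 272.8, 353.5]
ee_rot: [145.0, 0.0, 76.0]
force: [-0.4, 0.9, -2.5]
gripper_width: 29.9
```

Request:
servo_tool(
  series=[
    [0,0,0,0,0,0,0.1],
    [0,0,0,0,0,0,0.1],
    [0,0,0,0,0,0,0.1],
    [0,0,0,0,0,0,0.1],
    [0,0,0,0,0,0,0.1],
    [0,0,0,0,0,0,0.1],
    [0,0,0,0,0,-1.5,0.1],
    [0,0,0,0,0,-2,0.1],
    [0,0,0,0,0,-2,0.1],
    [0,0,0,0,0,-2,0.1],
  ],
)

```text
time_s: 29.0
ee_pos: [309.0, 283.3, 416.4]
ee_rot: [145.0, -0.1, 76.0]
force: [-0.4, 0.7, -2.9]
gripper_width: 29.8
```

Request:
servo_tool(
  series=[
    [0,0,0,0,1.15,-0.7,0.1],
    [0,0,0,0,1.15,-0.7,0.1],
    [8.75,0,0,0,0,0,0.1],
    [8.75,0,0,0,0,0,0.1],
    [8.75,0,0,0,0,0,0.1],
    [8.75,0,0,0,0,0,0.1],
    [0,0,0,-4.1,1.94,0,0.1],
    [0,0,0,-4.1,1.94,0,0.1],
    [0,0,0,-4.1,1.94,0,0.1],
    [0,0,0,-4.1,1.94,0,0.1],
  ],
)

```text
time_s: 30.25
ee_pos: [356.5, 100.8, 440.1]
ee_rot: [179.9, 0.0, 76.0]
force: [0.6, 0.5, -2.0]
gripper_width: 30.0
```

Request:
servo_tool(
  series=[
    [0,0,0,-4.1,1.94,0,0.1],
    [0,0,0,-4.1,1.94,0,0.1],
    [0,0,0,-4.1,1.94,0,0.1],
    [0,0,0,-4.1,1.94,0,0.1],
    [0,0,0,-4.1,1.94,0,0.1],
    [0,0,-10.25,0,0,0,0.1],
    [0,0,-10.25,0,0,0,0.1],
    [0,0,0,-2.02,4.04,0,0.1],
    [0,0,0,-2.02,4.04,0,0.1],
    [0,0,0,-2.02,4.04,0,0.1],
  ],
)

```text
time_s: 31.5
ee_pos: [529.0, -167.8, 439.9]
ee_rot: [180.0, 0.1, 96.5]
force: [0.8, 0.2, -1.8]
gripper_width: 30.2
```

```bash
python3 - <<'E'
from h import *
s=env.state(); print(s['ee_pos'].round(1),s['ee_rot'],s['force'])
for c in ("top","side"):
    p,d=env.grab_frame(c)
    if c=="top": cv2.imwrite("pics/top11.png",p[:,:,::-1])
    for q in ("holster",):
        r=env.silhouettes(c,q)
        for x in r[:1]:
            P,_,_=pts(c,d,x['pixels'])
            for lo,hi in ((5,14),(28,75),(-5,75)):
                Q=P[(P[:,2]>lo)&(P[:,2]<hi)]
                if len(Q)>10: print(c,lo,len(Q),[np.round(k,1) for k in cv2.minAreaRect(Q[:,:2].astype(np.float32))])
            Q=P[(P[:,2]>28)]; cc,ss=np.cos(np.radians(6.5)),np.sin(np.radians(6.5)); L=(Q[:,:2]-[568,-185])@np.array([[cc,-ss],[ss,cc]])
            print('walls local',np.percentile(L,[1,99],axis=0).round(1).tolist())
E
```

```text
[ 529.  -167.8  439.9] [1.79987519e+02 7.46049099e-02 9.64734950e+01] [ 0.84944792  0.23530533 -1.76679565]
top 5 81 [array([ 572.7, -134.1]), array([21.7, 66.9]), np.float64(77.1)]
top 28 22 [array([ 579.7, -143.8]), array([28.4,  7.7]), np.float64(5.5)]
top -5 120 [array([ 572.8, -133.8]), array([22.4, 66.9]), np.float64(77.1)]
walls local [[3.0, 35.8], [30.4, 43.4]]
side 5 310 [array([ 567.8, -181.6]), array([101. , 123.2]), np.float64(7.1)]
side 28 325 [array([ 566.7, -182.4]), array([63.6, 95.6]), np.float64(6.0)]
side -5 845 [array([ 571.9, -216.3]), array([101.4, 193. ]), np.float64(7.1)]
walls local [[-31.7, -44.3], [30.8, 48.1]]
```

View pics/top11.png

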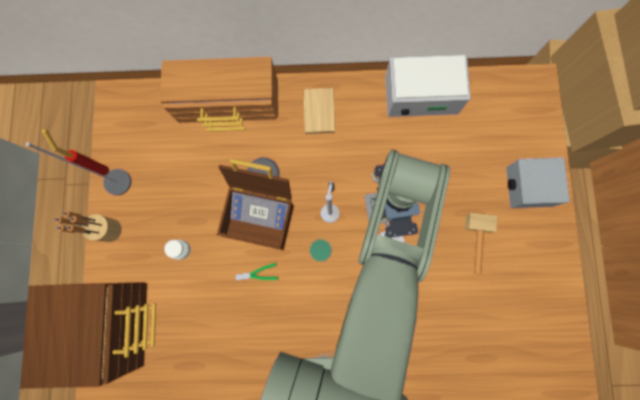

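Request:
servo_tool(
  series=[
    [0,0,0,-0.96,1.92,0,0.1],
    [0,0,0,-0.96,1.91,0,0.1],
    [0,0,0,0,0,1,0.1],
    [0,0,0,0,0,1.2,0.1],
    [0,0,0,0,0,1.2,0.1],
    [0,0,0,0,0,1,0.1],
    [0,0,0,0,0,1,0.1],
    [0,0,0,0,0,0.6,0.1],
    [0,0,0,0,0,0,0.1],
    [0,0,0,0,0,0,0.1],
  ],
)

```text
time_s: 32.95
ee_pos: [568.0, -181.0, 380.0]
ee_rot: [180.0, 0.0, 96.5]
force: [-0.0, -0.1, -1.4]
gripper_width: 29.6
```

```bash
python3 - <<'E'
from h import *
s=env.state(); print(s['ee_pos'].round(1),s['ee_rot'],s['force'])
p,d=env.grab_frame("side"); cv2.imwrite("pics/side12.png",cv2.resize(p[90:230,280:420,::-1],None,fx=4,fy=4,interpolation=cv2.INTER_CUBIC))
E
```

```text
[ 568. -181.  380.] [1.79956209e+02 2.48014923e-02 9.64857499e+01] [-0.0114786  -0.12889484 -1.40862831]
```

View pics/side12.png

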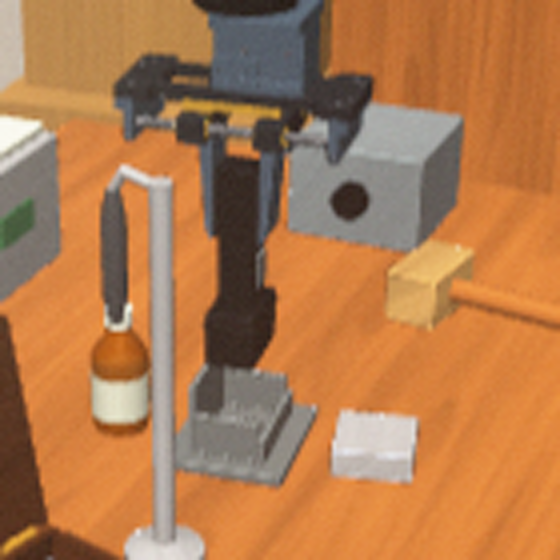

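Request:
servo_tool(
  series=[
    [0,0,0,-0.15,0.13,0,0.1],
    [0,0,0,0,0,0.9,0.1],
    [0,0,0,0,0,0.9,0.1],
    [0,0,0,0,0,0.9,0.1],
    [0,0,0,0,0,0.9,0.1],
    [0,0,0,0,0,0.9,0.1],
    [0,0,0,0,0,0.9,0.1],
    [0,0,0,0,0,0.9,0.1],
    [0,0,0,0,0,0.7,0.1],
    [0,0,0,0,0,0,0.1],
  ],
)

```text
time_s: 34.25
ee_pos: [569.1, -182.3, 309.0]
ee_rot: [-179.9, -0.0, 96.5]
force: [-0.1, 0.4, -1.6]
gripper_width: 29.5
```

Request:
servo_tool(
  series=[
    [0,0,0,0,0,0.2,0.1],
    [0,0,0,0,0,0.2,0.1],
    [0,0,0,0,0,0.1,0.1],
    [0,0,0,0,0,0.1,0.1],
    [0,0,0,0,0,0.05,0.1],
    [0,0,0,0,0,0,0.1],
    [0,0,0,0,0,0,0.1],
    [0,0,0,0,0,0,0.1],
    [0,0,0,0,0,0,0.1],
    [0,0,0,0,0,0,0.1],
  ],
)

```text
time_s: 35.5
ee_pos: [569.3, -182.3, 303.9]
ee_rot: [180.0, 0.0, 96.5]
force: [-1.5, 0.6, 6.2]
gripper_width: 29.8
```

```bash
python3 - <<'E'
from h import *
s=env.state(); print(s['ee_pos'].round(1),s['ee_rot'],s['force'])
p,d=env.grab_frame("side"); cv2.imwrite("pics/side13.png",cv2.resize(p[90:230,280:420,::-1],None,fx=4,fy=4,interpolation=cv2.INTER_CUBIC))
E
```

```text
[ 569.3 -182.3  303.9] [1.79955351e+02 2.74157669e-02 9.64849847e+01] [-1.46910516  0.63990413  6.21288121]
```

View pics/side13.png

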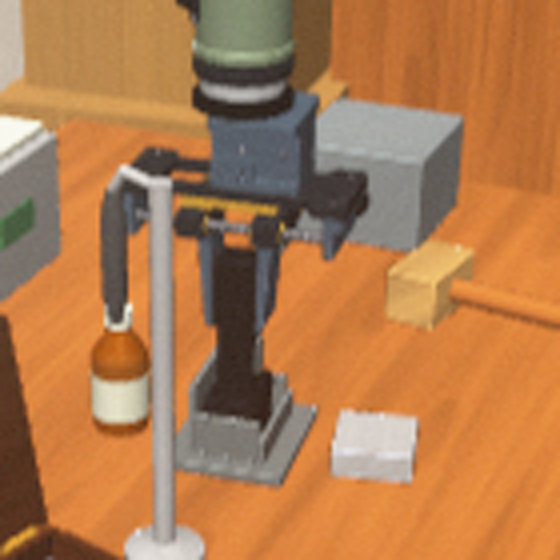

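Request:
servo_tool(
  series=[
    [0,0,0,0,0,0,0.34],
    [0,0,0,0,0,0,0.4],
    [0,0,0,0,0,0,0.5],
    [0,0,0,0,0,0,0.65],
    [0,0,0,0,0,0,0.65],
    [0,0,0,0,0,0,0.65],
    [0,0,0,0,0,-1,0.65],
    [0,0,0,0,0,-2,0.65],
    [0,0,0,0,0,-3,0.65],
    [0,0,0,0,0,-4,0.65],
  ],
)

```text
time_s: 36.8
ee_pos: [569.1, -182.2, 404.1]
ee_rot: [-179.9, -0.0, 96.5]
force: [-0.1, -0.7, 0.2]
gripper_width: 59.6
```

Request:
servo_tool(
  series=[
    [0,0,0,0,0,-3,0.65],
    [0,0,0,0,0,-3,0.65],
    [0,0,0,0,0,-3,0.65],
    [0,0,0,0,0,-3,0.65],
    [0,0,0,0,-3,0,0.65],
    [0,0,0,0,-3,0,0.65],
    [0,0,0,0,-3,0,0.65],
    [0,0,0,0,-3,0,0.65],
    [0,0,0,0,-2,0,0.65],
    [0,0,0,0,0,0,0.65],
  ],
)

```text
time_s: 38.05
ee_pos: [429.3, -198.1, 524.0]
ee_rot: [179.9, 0.1, 96.4]
force: [0.4, 0.1, -0.6]
gripper_width: 59.1
```

```bash
python3 - <<'E'
from h import *
s=env.state(); print(s['time_s'],s['ee_pos'].round(1),s['force'])
for n in ("side","top"):
    p,d=env.grab_frame(n); cv2.imwrite(f"pics/{n}14.png",p[:,:,::-1])
    r=env.silhouettes(n,"scanner")
    if r:
        P,_,_=pts(n,d,r[0]['pixels']); print(n,r[0]['conf'],np.percentile(P,[2,98],axis=0).round().tolist())
    for q in "block bottle bowl pliers tin jar mallet".split():
        r=env.silhouettes(n,q)
        if r:
            P,_,_=pts(n,d,r[0]['pixels']); print(n,q,np.median(P,0).round())
E
```

```text
38.05 [ 429.3 -198.1  524. ] [ 0.36511718  0.14697596 -0.60528148]
side 0.66 [[549.0, -205.0, 29.0], [583.0, -148.0, 171.0]]
side block [ 455. -186.   24.]
side bottle [ 662. -154.   52.]
side bowl [702. 250.  46.]
side pliers [358. 231.  13.]
side tin [429.  38.  16.]
side jar [450. 485.  80.]
side mallet [ 484. -459.   33.]
top 0.73 [[547.0, -202.0, 23.0], [582.0, -152.0, 173.0]]
top block [ 462. -194.   24.]
top bottle [ 661. -167.   74.]
top bowl [710. 191.  46.]
top pliers [361. 224.  12.]
top tin [433.  27.  15.]
top jar [446. 464.  77.]
top mallet [ 474. -501.   44.]
```

View pics/side14.png

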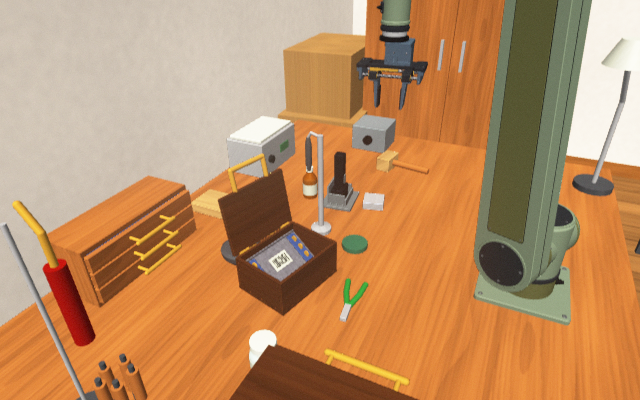

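```bash
python3 -c "
from workcell import env
print(env.job_done())"
```

```text
the job is handed in; nothing more can be done
None
```

I handed the job in at about 38 s. No verdict came back, so what follows rests on my own checks.

- **Lid:** I lifted it by the hoop along the hinge arc and slowed down near the end. I let go only once the force rose to about 8 N against the stop. It was still leaning open in the last side picture.
- **Scan:** I held the scanner with its window about 80 mm from the label for about 3 s, along the label's normal as computed from the case's measured yaw. Measured and estimated positions put the aim within 2 mm or so of the label's centre. The two cameras disagreed by about 2–4 mm on how the head sat in the grip, so I used the middle of their readings.
- **Holster:** The scanner was seated with about 6 N of floor contact, then released. Its measured top (171–173 mm) and its sides match the start to within a few mm.
- **Other objects:** The stand looks undisturbed in the last side picture. Tin, jar, pliers and bottle measured where they were at the start.
- **Checks that disagreed:** The bowl read about 25 mm off in the top view and 30 mm off in the side view. The block and mallet read about 10–30 mm off in the top view only; their side readings match. I put this down to the open lid or the arm hiding part of them, because the gripper never went near the bowl or mallet and passed well above the block. I did not check the bowl independently.

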